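Set out the heels in their gluing trays

TASK

Set out the four wooden heels for gluing: stand each one upright in the shallow green tray shaped and sized for it (D, large round, small round, oblong), flat on the tray's floor inside the rim, in any order; the D-shaped heel must be turned the same way as its tray, flat face to the flat end. Leave the thread spool and the glue jar standing where they are.

Things in the scene. Friction and masses are not known exactly. Their poses are not given: they have to be found in the camera images.
- dee_heel: D-shaped block heel, loose, pale bare wood with a 6 mm black rubber foot, standing upright; 52 mm long (x), 48 mm wide (y), 55 mm high, about 90 g. Origin: foot of the FLAT face, midway across; x points from it to the half-round back (radius 24 mm), so the middle is at x = 26 mm; the sides y = +-24 mm are flat from x = 0 to 28 mm.
- round_heel: Loose, pale bare wood with a 6 mm black rubber foot, standing upright at the start; origin at the centre of its underside, z up. Large round heel, 44 mm in diameter at the foot and 48 mm at the top, 50 mm high, about 75 g.
- slim_heel: Loose, pale bare wood with a 6 mm black rubber foot, standing upright at the start; origin at the centre of its underside, z up. Slim round heel, 23 mm in diameter at the foot and 27 mm at the top, 70 mm high, about 35 g.
- oblong_heel: Loose, pale bare wood with a 6 mm black rubber foot, standing upright at the start; origin at the centre of its underside, z up. Low oblong block heel, 66 mm long (x) by 32 mm wide (y), 38 mm high, about 60 g.
- dee_tray: Fixed shallow green-enamelled gluing tray, 11 mm high: floor 3 mm thick (its top at z = 3 mm), rim 4 mm thick all round. D-shaped, for the D heel: 68 by 64 mm inside, 76 by 72 mm outside; x points from its flat end to its half-round end. Origin on its underside where the D heel's origin belongs: 8 mm inside the flat wall, midway across (outer faces at x = -12 and +64 mm).
- round_tray: Fixed shallow green-enamelled gluing tray, 11 mm high: floor 3 mm thick (its top at z = 3 mm), rim 4 mm thick all round. Round, 72 mm outside and 64 mm inside diameter, for the large round heel. Origin at the centre of its underside.
- slim_tray: Fixed shallow green-enamelled gluing tray, 11 mm high: floor 3 mm thick (its top at z = 3 mm), rim 4 mm thick all round. Small and round, 51 mm outside and 43 mm inside diameter, for the slim round heel. Origin at the centre of its underside.
- oblong_tray: Fixed shallow green-enamelled gluing tray, 11 mm high: floor 3 mm thick (its top at z = 3 mm), rim 4 mm thick all round. Oblong, 90 mm (x) by 56 mm (y) outside, 82 by 48 mm inside, for the oblong heel. Origin at the centre of its underside.
- thread_spool: Bystander: upright spool of grey thread with white end discs 48 mm in diameter, 58 mm high, 120 g, loose. Origin at the centre of its underside. To be left where it stands.
- glue_jar: Bystander: closed glue jar with a red cap, 56 mm in diameter, 65 mm high, 250 g, loose. Origin at the centre of its underside. To be left where it stands.
Mind the look-alikes: they are no part of the job. What is shaped like the oblong_heel but yellow is not meant. Leave any purple look-alike of the round_heel alone.

How it is judged (in metres and radians):
At the end, for the whole second after the job is handed in: Each heel upright (0.08 rad), at rest on its own tray's floor (origin under 6.5 mm above the tray's): within 13 mm of the centre; the D heel within 15 mm along, 20 mm across and 0.35 rad, flat face to flat end. Spool and jar upright, within 30 mm of their start (z of dee_heel in the frame of dee_tray between 0 and 0.0065 m and angle between each of dee_heel, round_heel, slim_heel, oblong_heel's own z axis and vertical below 0.08 rad and linear speed of each of dee_heel, round_heel, slim_heel, oblong_heel below 0.02 m/s and x of dee_heel in the frame of dee_tray between -0.015 and 0.015 m and y of dee_heel in the frame of dee_tray between -0.02 and 0.02 m and angle between the x axis of dee_heel and the x axis of dee_tray, either way round below 0.35 rad and z of round_heel in the frame of round_tray between 0 and 0.0065 m and horizontal distance between round_heel and round_tray below 0.013 m and z of slim_heel in the frame of slim_tray between 0 and 0.0065 m and horizontal distance between slim_heel and slim_tray below 0.013 m and z of oblong_heel in the frame of oblong_tray between 0 and 0.0065 m and horizontal distance between oblong_heel and oblong_tray below 0.013 m and distance of each of thread_spool, glue_jar from where it was at the start of the episode below 0.03 m and angle between each of thread_spool, glue_jar's own z axis and vertical below 0.1 rad); the robot touches nothing.
It fails at once if the thread spool or the glue jar is shifted by 30 mm or more, or knocked over (distance of any of thread_spool, glue_jar from where it was at the start of the episode above 0.03 m or angle between any of thread_spool, glue_jar's own z axis and vertical above 0.5 rad).
It also fails if it takes over 102 s, if anything falls off the work surface, if the arm or the gripper's body presses on something with over 40 N, if the wrist force passes 120 N, or if a joint passes its speed limit or range.

ROBOT

A 6-joint arm with a two-finger parallel gripper is mounted at the origin on the work surface. World frame = base frame: x ahead of the robot, y to its left, z up, the work surface at z = 0. Lengths are in mm, angles in degrees, forces in N, time in s.
With the tool pointing down it reaches from about 225 to 725 mm from the base axis. Payload 3.1 kg.
Tool frame: the origin (TCP) lies at the very end of the fingers, on their centre line; the grasp point (between the pads) lies 19 mm behind it; z points along the fingers, y is the line along which they close (so a half turn about z gives the same grasp; the last joint's range is limited). The gripper opens to 85 mm and grips with 20 to 120 N. Pads are 22 mm wide; open, the fingers measure 114 mm over their backs; the gripper's body (76 mm by 85 mm) begins 54 mm behind the grasp point. The pads swing forward as they close: fully open they stand 13 mm farther back than shut.
Start: joints at [58.797, 2.75, 5.684, 92.934, 0, 82.678], TCP at [212.545, 480.044, 231.312] pointing down, gripper open.
Joint ranges: [-166.93, 166.93], [-56.73, 111.36], [-69.38, 81.34], [-121.58, 131.49], [-85.45, 84.26], [-180, 180]. Speed limits (degrees/s): [159.86, 159.86, 180, 180, 180, 180].

INTERFACE

Orientations are given as [roll, pitch, yaw] about the fixed x, y, z axes, in that order (R = Rz(yaw) Ry(pitch) Rx(roll)).
In Python, from workcell import r gives the robot as it stands.
- The arm moves only by the tool drive_tool, never from a script. Its arguments are lists of equal length, an entry for each row: "translation": the shift along the world's x, y, z as a fraction of full scale, a list of three; "rotation": the turn, a rotation vector about the world's x, y, z as a fraction of full scale, a list of three. In form: {"translation": [[x, y, z], ...], "rotation": [[rx, ry, rz], ...]}. A call has 1 to 12 rows; each row is the pose to reach, as a shift and turn from the pose commanded when the call began, turning the shorter way round; what a row does not reach only later rows make up. Full scale, the value 1, is 25 cm for a shift and pi rad for a turn. A row lasts 1/12 s, in which the tool goes at most 41.7 mm and 7.16 degrees, less where a joint would pass 70% of its speed; a pose out of reach is approached as far as the arm can. A call with a number of a shift or a turn outside -1 to 1 is refused whole. A call with a gripper value outside its range is refused whole. "hand" is the closure, from 0 (fully open) to 1 (shut), set as the call begins (left out, the last holds). The fingers move at their own pace and stop on an object; "newtons" is the grip in N (left out, the last holds). Time passes only in rows, so rows that repeat a pose let the fingers close. It gives the time, the measured TCP pose, the force, the opening and the grip force at its end, in the units of the state.
- r.get_obs(): the state, without advancing time (a new reading comes with each control period).
- r.read_camera(name): name is "side" or "top"; returns the picture (384x512x3 uint8, red, green, blue); there is no depth.
- r.camera_params(name): a dict with "fx", "fy", "cx", "cy" (pixels), "k1" (the pictures are not rectified: a ray, as slopes to the right and down, at radius r is drawn at 1 + k1 r^2 times it, then the intrinsics apply), "rvec" (rotation vector, rad) and "tvec" (3), from world to camera coordinates, as OpenCV has them. Camera axes: x right, y down, z forward; pixel columns grow to the right and rows downward; lengths in mm; the calibration is good to about 2 mm. A picture is of the moment at which its call begins. camera_params takes no time and is no camera call.
- r.job_done(): hands the job in; it is judged then, once.
The state is a dict: "time_s": time; "qpos": joint angles; "joint_vel": joint speeds; "effort": joint torques, N m; "ee_pos": TCP position; "ee_rot": TCP orientation; "force": force on the tool from outside, world axes, zero at the start; "moment": the same for the moment, N m; "gripper_width": opening from 0.0 (shut) to 1.0 (fully open); "finger_force": force on a finger pad.
Only numpy, scipy, OpenCV 4.12 (cv2) and the standard library are available. Lean on these libraries where they do the work, as an engineer would, in place of code of your own. Each camera call takes 0.05 s, during which the arm holds its last target. There are 200 camera calls.

## Working session

There is one attempt and no reset: what is moved stays moved. The work goes in short steps, Python scripts to look and compute and a tool call to move; the robot and the scene stay as the last step left them, time stands still between calls to the robot, and variables do not carry over. Pictures are saved under pics/ and viewed, at most 14 in all, crops included, and the job is handed in when it is done.

Besides the shell and the picture viewer there is one more tool, called after ">>>" by a JSON object that holds its "op" and its "data". drive_tool: Moves the arm, as the interface text tells. Shift numbers are shares of 25 cm and turn numbers shares of pi rad, none past 1 either way. Its arguments: {"type":"object","properties":{"translation":{"type":"array","items":{"type":"array","items":{"type":"number","minimum":-1,"maximum":1}}},"rotation":{"type":"array","items":{"type":"array","items":{"type":"number","minimum":-1,"maximum":1}}},"hand":{"type":"number"},"newtons":{"type":"number"}},"required":["translation","rotation"]}

```bash
mkdir -p pics
cat > h.py <<'E'
import numpy as np, cv2
from workcell import r
def cam(n):
    p=r.camera_params(n); R=cv2.Rodrigues(np.array(p['rvec'],float))[0]; t=np.array(p['tvec'],float); return p,R,t
def ray(n,uv):
    p,R,t=cam(n); d=np.array([(uv[0]-p['cx'])/p['fx'],(uv[1]-p['cy'])/p['fy']]); s=d.copy()
    for _ in range(20): s=d/(1+p['k1']*(s@s))
    return -R.T@t, R.T@np.array([*s,1])
def onz(n,uv,z):
    c,d=ray(n,uv); return c+d*(z-c[2])/d[2]
def snap(n,f):
    im=r.read_camera(n); cv2.imwrite('pics/'+f,im[...,::-1]); return im
E
python3 - <<'E'
from h import *
for n in('top','side'):
    snap(n,n+'0.png'); p,R,t=cam(n); print(n,p,(-R.T@t).round(),R.round(2).tolist())
print(r.get_obs())
E
```

```text
top {'fx': 375.5090746818213, 'fy': 375.5090746818213, 'cx': 253.0499492613832, 'cy': 189.51921711043863, 'k1': -0.044922869482627296, 'rvec': array([ 2.21008253, -2.15923566,  0.08629241]), 'tvec': array([ -14.35089273,  521.87134056, 1062.4610147 ])} [4.410e+02 1.000e+00 1.099e+03] [[0.02, -1.0, 0.0], [-1.0, -0.02, -0.08], [0.08, -0.0, -1.0]]
side {'fx': 389.5338176023434, 'fy': 389.5338176023434, 'cx': 254.83149785173705, 'cy': 187.77217900737665, 'k1': -0.06769255022280914, 'rvec': array([ 0.59469271,  2.55214994, -1.32062398]), 'tvec': array([ 466.81230103,  -95.6532525 , 1446.33633519])} [963. 903. 759.] [[-0.9, 0.44, -0.0], [0.26, 0.52, -0.82], [-0.36, -0.73, -0.58]]
{'time_s': 0.1, 'qpos': array([5.87970874e+01, 2.79037062e+00, 5.59968807e+00, 9.29348131e+01,
       2.02447804e-04, 8.26804817e+01]), 'joint_vel': array([-0.07462999, -0.1301583 ,  0.16450049, -0.03337888, -0.01784113,
        0.02114627]), 'effort': array([ 2.81735913e-03, -3.39850688e+01,  3.20936179e+01,  1.57793867e-02,
       -1.05735758e-04, -3.98640395e-06]), 'ee_pos': array([212.25076345, 479.56261984, 230.2107201 ]), 'ee_rot': array([-1.79875553e+02, -1.61892494e-02,  1.56116588e+02]), 'force': array([-0.63411283, -0.46249086,  0.36945846]), 'moment': array([ 0.04604334, -0.01744252, -0.01237513]), 'finger_force': 0.0, 'gripper_width': 1.0041143997834752}
```

View pics/top0.png

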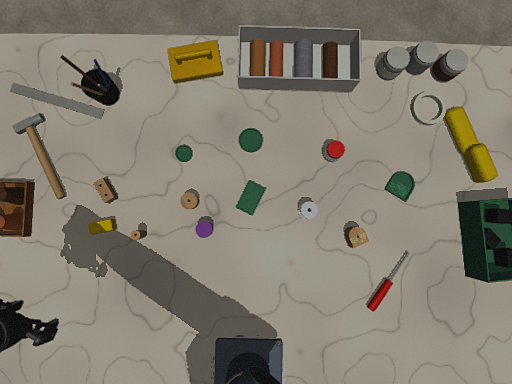

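View pics/side0.png

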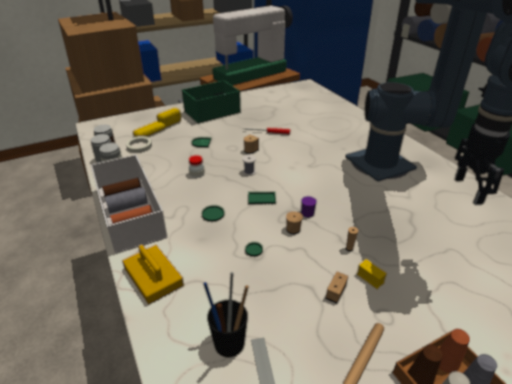

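The top view shows:
- Trays: slim (184,153), round (251,140), oblong (251,197) and dee (400,185).
- Heels: oblong (105,189), round (190,200), slim (139,234) and dee (357,236).
- Look-alikes: purple (205,228) and yellow (102,226).
- Bystanders: spool (308,209) and jar (335,150).

The side view agrees. Next I'll segment and measure.

Run:
```python
from h import *
im=cv2.imread('pics/top0.png'); hsv=cv2.cvtColor(im,cv2.COLOR_BGR2HSV)
def comp(mask,uv,z,name):
    n,l,s,c=cv2.connectedComponentsWithStats(mask.astype(np.uint8))
    k=min(range(1,n),key=lambda i:np.hypot(*(c[i]-uv))+(1000 if s[i,4]<12 else 0))
    cs,_=cv2.findContours((l==k).astype(np.uint8),0,1); q=max(cs,key=cv2.contourArea).reshape(-1,2)
    w=np.array([onz('top',p,z)[:2] for p in q]).astype(np.float32)
    ctr=onz('top',c[k],z)[:2]; mr=cv2.minAreaRect(w)
    print(name,s[k,4],'cen',ctr.round(1),'rect',np.round(mr[0],1),np.round(mr[1],1),round(mr[2],1),np.round(np.linalg.norm(ctr)))
H,S,V=[hsv[...,i].astype(int) for i in range(3)]
g=(H>50)&(H<95)&(S>90)
for n,uv in dict(slim=(184,153),round=(251,140),obl=(251,197),dee=(400,185)).items(): comp(g,uv,11,n+'_tray')
w=(H>5)&(H<20)&(S>75)&(V>140)
for n,(uv,z) in dict(obl=((105,187),38),round=((190,198),50),slim=((137,233),70),dee=((357,234),55)).items(): comp(w,uv,z,n+'_heel')
comp((H>125)&(H<160)&(S>80),(205,228),50,'purple'); comp((H>22)&(H<33)&(S>120),(102,226),38,'yellow')
for n,uv,z in (('spool',(308,209),58),('jar',(335,149),65)): print(n,onz('top',uv,z))
def up(b,f):
    x0,y0,x1,y1=b; return cv2.resize(im[y0:y1,x0:x1],None,fx=f,fy=f,interpolation=cv2.INTER_CUBIC)
a=up((80,140,180,260),4); b=up((170,120,270,240),4)
c=up((325,160,425,260),4)
cv2.imwrite('pics/c1.png',np.hstack([a,b])); cv2.imwrite('pics/c2.png',up((325,160,425,260),6))
cv2.imwrite('pics/m.png',np.hstack([up((80,140,180,260),1)]))
```

```text
slim_tray 211 cen [625.6 204.3] rect [625.3 204. ] [47.5 44.1] 2.1 658.0
round_tray 433 cen [669.3   9.2] rect [669.9  10.1] [68.5 64.7] 1.4 669.0
obl_tray 558 cen [499.7   5.2] rect [499.7   5.3] [52. 87.] 64.7 500.0
dee_tray 561 cen [ 546.2 -435.1] rect [ 549.  -436.8] [72.4 75.5] 60.2 698.0
obl_heel 17 cen [510.  410.7] rect [510.3 411. ] [45.3  4. ] 31.1 655.0
round_heel 98 cen [483.  174.2] rect [479.2 177.6] [30.8 42.2] 1.4 513.0
slim_heel 54 cen [387.3 317.6] rect [388.1 318.3] [23.5 21.1] 47.3 501.0
dee_heel 89 cen [ 408.4 -291.5] rect [ 407.2 -289.9] [27.5 44.5] 34.2 502.0
purple 229 cen [407.  132.1] rect [406.5 131.7] [44.3 44.6] 1.4 428.0
yellow 303 cen [407.4 422.8] rect [407.5 422.9] [32.6 77.8] 13.3 587.0
spool [ 468.57767045 -155.70529315   58.        ]
jar [ 637.50002606 -228.33477989   65.        ]
```

View pics/c1.png

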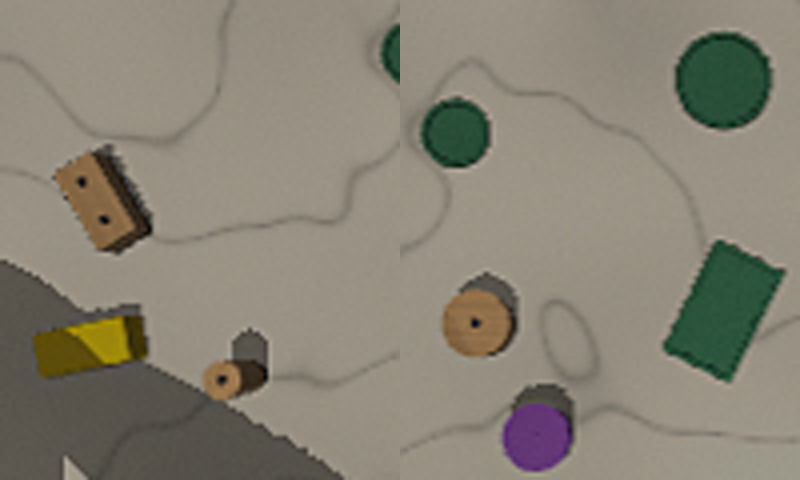

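View pics/c2.png

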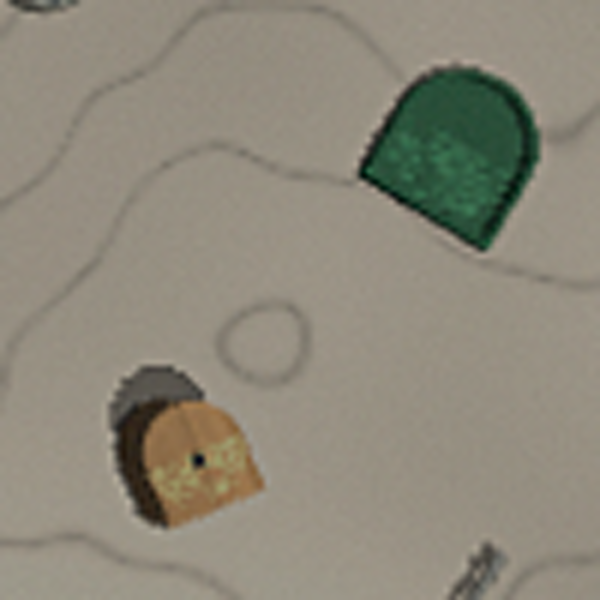

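Run:
```python
from h import *
im=cv2.imread('pics/top0.png'); hsv=cv2.cvtColor(im,cv2.COLOR_BGR2HSV)
H,S,V=[hsv[...,i].astype(int) for i in range(3)]
for uv in((105,187),(190,197),(357,232),(70,150)): print(uv,hsv[uv[1],uv[0]])
w=((H<26)&(S>75)&(V>105)).astype(np.uint8)
w=cv2.morphologyEx(w,cv2.MORPH_CLOSE,np.ones((3,3),np.uint8))
n,l,s,c=cv2.connectedComponentsWithStats(w)
for nm,uv,z in(('obl',(103,190),38),('round',(188,200),50),('slim',(135,234.6),70),('dee',(357,236),55)):
    k=min(range(1,n),key=lambda i:np.hypot(*(c[i]-uv))+(1000 if s[i,4]<12 else 0))
    q=np.argwhere(l==k)[:,::-1]; W=np.array([onz('top',p,z)[:2] for p in q]).astype(np.float32)
    mr=cv2.minAreaRect(W); print(nm,len(q),W.mean(0).round(1),np.round(mr[0],1),np.round(mr[1],1),round(mr[2],1))
f=lambda o,k,p:(o[0]+(p[0]+.5)/k-.5,o[1]+(p[1]+.5)/k-.5)
P=lambda o,k,p,z:onz('top',f(o,k,p),z)[:2].round(1)
print('holes obl',P((80,140),4,(82,182),38),P((80,140),4,(104,219),38))
print('round',P((170,120),4,(75,323),50),'slim',P((80,140),4,(222,380),70))
o=(325,160)
for nm,a,b,z in(('heel',(168,527),(264,487),55),('tray',(360,175),(485,250),11)):
    A,B=P(o,6,a,z),P(o,6,b,z); print(nm,A,B,np.linalg.norm(B-A),'x axis yaw',np.degrees(np.arctan2(*(B-A)[::-1]))+90, 'mid',(A+B)/2)
print('dee hole',P(o,6,(198,460),55))
for nm,pts in(('obltray',[(319,240),(383,271),(330,381),(265,349)]),):
    w=np.array([P((170,120),4,p,11) for p in pts]);print(nm,w.mean(0),cv2.minAreaRect(w.astype(np.float32)))
```

```text
(105, 187) [ 16 116 136]
(190, 197) [ 15 123 141]
(357, 232) [ 16 128 140]
(70, 150) [ 18  35 147]
obl 247 [509.8 424.7] [509.9 424.9] [64.6 31.2] 33.8
round 220 [485.3 177.9] [486.2 177.7] [44.9 42.1] 2.0
slim 74 [386.9 317.5] [387.5 317.6] [24.6 22. ] 2.4
dee 288 [ 395.6 -295.5] [ 397.4 -295. ] [49.9 47.9] 23.9
holes obl [523.  434.1] [497.  416.8]
round [485.1 178. ] slim [387.1 317.3]
heel [ 365.1 -281.5] [ 384.3 -326.2] 48.64904932267432 x axis yaw 23.244983847244356 mid [ 374.7  -303.85]
tray [ 534. -387.] [ 498.8 -448.7] 71.03470982554936 x axis yaw -29.704863297852796 mid [ 516.4  -417.85]
dee hole [ 396.1 -295.3]
obltray [500.375   4.05 ] ((500.3758239746094, 3.9313430786132812), (52.43815612792969, 88.51873016357422), 65.1943359375)
```

>>> {"op": "drive_tool", "data": {"translation": [[1,-0.22,-0.445],[1,-0.22,-0.445],[1,-0.22,-0.445],[1,-0.22,-0.445],[1,-0.22,-0.445],[1,-0.22,-0.445],[1,-0.22,-0.445],[1,-0.22,-0.445],[1,-0.22,-0.445],[1,-0.22,-0.445]], "rotation": [[0,0,0.32],[0,0,0.32],[0,0,0.32],[0,0,0.32],[0,0,0.32],[0,0,0.32],[0,0,0.32],[0,0,0.32],[0,0,0.32],[0,0,0.32]], "hand": 0, "newtons": 50}}

```text
time_s: 0.93
ee_pos: [462.2, 424.6, 119.1]
ee_rot: [180.0, -0.1, -146.4]
force: [-0.2, 0.8, 0.4]
gripper_width: 0.997
finger_force: 0.0
```

>>> {"op": "drive_tool", "data": {"translation": [[0.19,0,-0.1],[0.19,0,-0.1],[0.19,0,-0.2],[0.19,0,-0.3],[0.19,0,-0.38],[0.19,0,-0.42],[0.19,0,-0.436],[0.19,0,-0.436],[0.19,0,-0.436]], "rotation": [[0,0,0],[0,0,0],[0,0,0],[0,0,0],[0,0,0],[0,0,0],[0,0,0],[0,0,0],[0,0,0]]}}

```text
time_s: 1.68
ee_pos: [510.4, 425.9, 12.7]
ee_rot: [180.0, 0.1, -146.3]
force: [1.5, 0.2, -0.3]
gripper_width: 0.998
finger_force: 0.0
```

>>> {"op": "drive_tool", "data": {"translation": [[0,0,0],[0,0,0],[0,0,0],[0,0,0],[0,0,0],[0,0,0],[0,0,0],[0,0,0],[0,0,0],[0,0,0]], "rotation": [[0,0,0],[0,0,0],[0,0,0],[0,0,0],[0,0,0],[0,0,0],[0,0,0],[0,0,0],[0,0,0],[0,0,0]], "hand": 1}}

```text
time_s: 2.52
ee_pos: [510.7, 425.4, 12.0]
ee_rot: [-180.0, 0.1, -146.3]
force: [0.3, 0.6, 5.3]
gripper_width: 0.368
finger_force: 51.8
```

>>> {"op": "drive_tool", "data": {"translation": [[0,0,0.1],[0,0,0.2],[0,0,0.32],[0,-0.1,0.32],[-0.02,-1,0.32],[-0.02,-1,0.32],[-0.02,-1,0.32],[-0.02,-1,0.32],[-0.02,-1,0.32],[-0.02,-1,0.32],[-0.02,-1,0.32],[-0.02,-1,0.32]], "rotation": [[0,0,0],[0,0,0],[0,0,0],[0,0,0],[0,0,-0.327],[0,0,-0.327],[0,0,-0.327],[0,0,-0.327],[0,0,-0.327],[0,0,-0.327],[0,0,-0.327],[0,0,-0.327]]}}

```text
time_s: 3.52
ee_pos: [503.8, 173.0, 89.6]
ee_rot: [-179.9, -0.1, 155.9]
force: [-0.7, 0.2, -0.5]
gripper_width: 0.364
finger_force: 51.2
```

>>> {"op": "drive_tool", "data": {"translation": [[-0.02,-0.2,0],[-0.02,-0.36,0],[-0.02,-0.5,0],[-0.02,-0.62,0],[-0.02,-0.682,0],[-0.02,-0.682,0],[-0.02,-0.682,0],[-0.02,-0.682,0]], "rotation": [[0,0,0],[0,0,0],[0,0,0],[0,0,0],[0,0,0],[0,0,0],[0,0,0],[0,0,0]]}}

```text
time_s: 4.18
ee_pos: [499.3, 5.2, 90.1]
ee_rot: [180.0, -0.1, 156.4]
force: [-0.6, -0.3, -0.3]
gripper_width: 0.364
finger_force: 51.1
```

>>> {"op": "drive_tool", "data": {"translation": [[0,0,-0.1],[0,0,-0.18],[0,0,-0.24],[0,0,-0.27],[0,0,-0.29],[0,0,-0.304],[0,0,-0.304],[0,0,-0.304],[0,0,-0.304]], "rotation": [[0,0,-0.009],[0,0,-0.009],[0,0,-0.009],[0,0,-0.009],[0,0,-0.009],[0,0,-0.009],[0,0,-0.009],[0,0,-0.009],[0,0,-0.009]]}}

```text
time_s: 4.93
ee_pos: [501.0, 4.6, 16.0]
ee_rot: [180.0, 0.1, 154.8]
force: [0.0, 0.5, -1.1]
gripper_width: 0.368
finger_force: 51.3
```

Run:
```python
from h import *
im=snap('side','s1f.png'); cv2.imwrite('pics/s1.png',cv2.resize(im[130:260,180:340,::-1],None,fx=4,fy=4,interpolation=2))
```

```text
(no output)
```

View pics/s1.png

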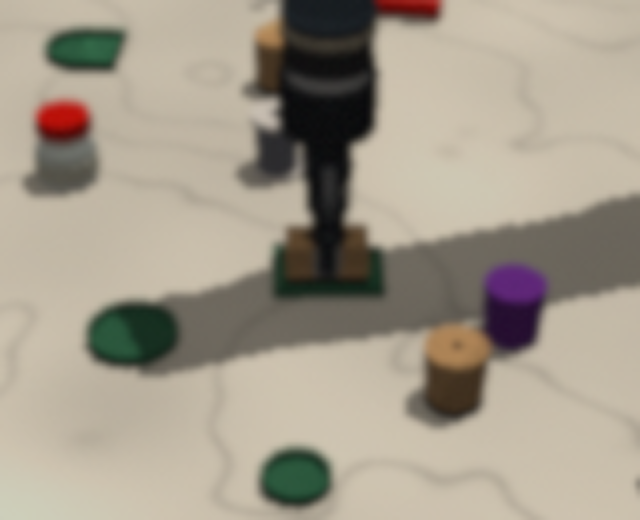

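The side crop shows the oblong heel held inside its tray, centred at about (328,260). I'll release it now.

>>> {"op": "drive_tool", "data": {"translation": [[0,0,-0.004],[0,0,-0.004],[0,0,-0.004],[0,0,-0.004],[0,0,-0.004],[0,0,-0.004],[0,0,-0.004],[0,0,-0.004]], "rotation": [[0,0,0],[0,0,0],[0,0,0],[0,0,0],[0,0,0],[0,0,0],[0,0,0],[0,0,0]], "hand": 0}}

```text
time_s: 5.65
ee_pos: [500.0, 4.5, 14.1]
ee_rot: [-180.0, -0.0, 154.8]
force: [-0.1, -0.2, 0.3]
gripper_width: 0.999
finger_force: 0.0
```

>>> {"op": "drive_tool", "data": {"translation": [[0,0,0.08],[0,0,0.2],[0,0,0.34],[0,0,0.42],[0,0,0.42],[0,0,0.42]], "rotation": [[0,0,0],[0,0,0],[0,0,0],[0,0,0],[0,0,0],[0,0,0]]}}

```text
time_s: 6.15
ee_pos: [501.6, 4.3, 121.0]
ee_rot: [179.9, 0.2, 154.8]
force: [0.4, 0.4, -0.1]
gripper_width: 1.003
finger_force: 0.0
```

>>> {"op": "drive_tool", "data": {"translation": [[-0.059,0.15,0],[-0.059,0.31,0],[-0.059,0.47,0],[-0.059,0.6,0],[-0.059,0.694,0],[-0.059,0.694,-0.06],[-0.059,0.694,-0.16],[-0.059,0.694,-0.26],[-0.059,0.694,-0.34],[-0.059,0.694,-0.396],[-0.059,0.694,-0.396],[-0.059,0.694,-0.396]], "rotation": [[0,0,0],[0,0,0],[0,0,0],[0,0,0],[0,0,0],[0,0,0],[0,0,0],[0,0,0],[0,0,0],[0,0,0],[0,0,0],[0,0,0]]}}

```text
time_s: 7.15
ee_pos: [482.8, 177.5, 17.5]
ee_rot: [-179.8, -0.3, 154.8]
force: [0.5, 0.5, 1.0]
gripper_width: 1.002
finger_force: 0.0
```

>>> {"op": "drive_tool", "data": {"translation": [[0,0,0],[0,0,0],[0,0,0],[0,0,0],[0,0,0],[0,0,0],[0,0,0],[0,0,0],[0,0,0]], "rotation": [[0,0,0],[0,0,0],[0,0,0],[0,0,0],[0,0,0],[0,0,0],[0,0,0],[0,0,0],[0,0,0]], "hand": 1}}

```text
time_s: 7.9
ee_pos: [486.7, 178.2, 21.9]
ee_rot: [179.9, 0.2, 154.8]
force: [-0.6, -0.2, 5.8]
gripper_width: 0.537
finger_force: 51.5
```

>>> {"op": "drive_tool", "data": {"translation": [[0,0,0.08],[0,0,0.18],[0,0,0.26],[0.09,-0.08,0.26],[0.2,-0.18,0.26],[0.31,-0.28,0.26],[0.42,-0.38,0.26],[0.53,-0.48,0.26],[0.63,-0.58,0.26],[0.7,-0.64,0.26],[0.737,-0.674,0.26],[0.737,-0.674,0.26]], "rotation": [[0,0,0],[0,0,0],[0,0,0],[0,0,0],[0,0,0],[0,0,0],[0,0,0],[0,0,0],[0,0,0],[0,0,0],[0,0,0],[0,0,0]]}}

```text
time_s: 8.9
ee_pos: [671.1, 6.8, 83.8]
ee_rot: [-180.0, 0.0, 154.6]
force: [0.3, -0.0, -0.8]
gripper_width: 0.539
finger_force: 51.6
```

>>> {"op": "drive_tool", "data": {"translation": [[0,0,0],[0,0,-0.06],[0,0,-0.13],[0,0,-0.18],[0,0,-0.22],[0,0,-0.238],[0,0,-0.246],[0,0,-0.246],[0,0,-0.246],[0,0,-0.246]], "rotation": [[0,0,0],[0,0,0],[0,0,0],[0,0,0],[0,0,0],[0,0,0],[0,0,0],[0,0,0],[0,0,0],[0,0,0]]}}

```text
time_s: 9.73
ee_pos: [669.4, 10.0, 25.0]
ee_rot: [180.0, 0.0, 154.8]
force: [-3.8, -0.2, 5.6]
gripper_width: 0.537
finger_force: 52.1
```

>>> {"op": "drive_tool", "data": {"translation": [[0,0,0],[0,0,0],[0,0,0],[0,0,0],[0,0,0],[0,0,0],[0,0,0]], "rotation": [[0,0,0],[0,0,0],[0,0,0],[0,0,0],[0,0,0],[0,0,0],[0,0,0]], "hand": 0}}

```text
time_s: 10.32
ee_pos: [669.5, 9.5, 23.3]
ee_rot: [-180.0, -0.0, 154.8]
force: [-0.4, 1.1, 0.4]
gripper_width: 0.997
finger_force: 0.0
```

>>> {"op": "drive_tool", "data": {"translation": [[0,0,0.08],[0,0,0.2],[0,0,0.34],[0,0,0.4],[-0.15,0.16,0.4],[-0.27,0.28,0.4],[-0.39,0.4,0.4],[-0.51,0.52,0.4],[-0.63,0.64,0.4],[-0.75,0.76,0.4],[-0.87,0.88,0.4],[-0.99,1,0.4]], "rotation": [[0,0,0],[0,0,0],[0,0,0],[0,0,0],[0,0,-0.03],[0,0,-0.065],[0,0,-0.1],[0,0,-0.13],[0,0,-0.17],[0,0,-0.2],[0,0,-0.24],[0,0,-0.27]]}}

```text
time_s: 11.32
ee_pos: [436.0, 245.4, 123.8]
ee_rot: [179.9, -0.0, 105.8]
force: [0.1, 0.3, -0.8]
gripper_width: 0.999
finger_force: 0.0
```

>>> {"op": "drive_tool", "data": {"translation": [[0,0,0],[0,0,0],[0,0,0]], "rotation": [[0,0,0],[0,0,0],[0,0,0]]}}

```text
time_s: 11.57
ee_pos: [437.5, 244.5, 123.8]
ee_rot: [179.9, 0.0, 106.3]
force: [0.4, -0.3, 1.0]
gripper_width: 0.997
finger_force: 0.0
```

Run:
```python
from h import *
im=snap('top','t2f.png'); cv2.imwrite('pics/t2.png',cv2.resize(im[110:270,120:320,::-1],None,fx=4,fy=3.75,interpolation=2))
o=r.get_obs(); print(o['ee_pos'],o['ee_rot'])
```

```text
[437.952691   244.03645635 123.73816557] [1.79951609e+02 2.50758966e-02 1.06209524e+02]
```

View pics/t2.png

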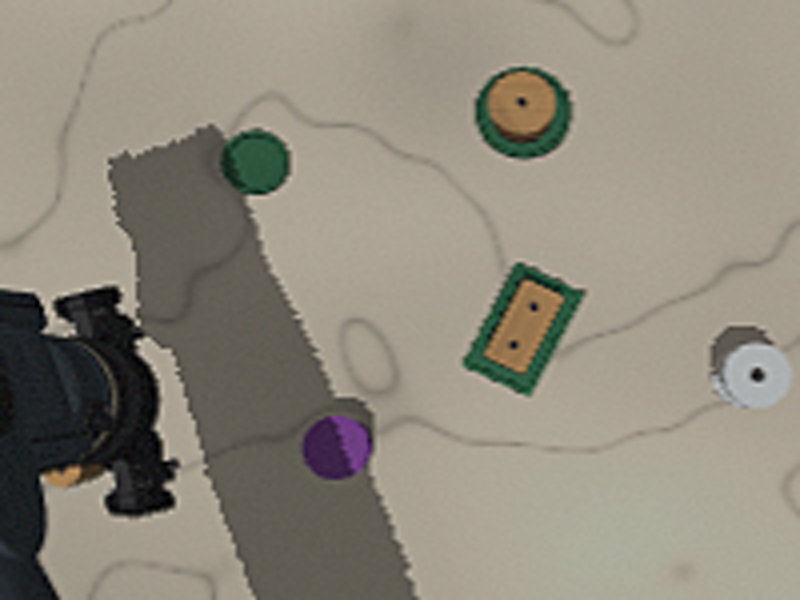

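The top crop shows the round heel inside its tray, with its hole at (522,102), and the oblong heel in its tray at (523,327). The slim heel is partly hidden at (70,470). I'll get it next.

>>> {"op": "drive_tool", "data": {"translation": [[-0.09,0.13,0],[-0.18,0.26,0],[-0.203,0.293,0],[-0.203,0.293,-0.06],[-0.203,0.293,-0.16],[-0.203,0.293,-0.26],[-0.203,0.293,-0.34],[-0.203,0.293,-0.38],[-0.203,0.293,-0.395],[-0.203,0.293,-0.395],[-0.203,0.293,-0.395]], "rotation": [[0,0,0],[0,0,0],[0,0,0],[0,0,0],[0,0,0],[0,0,0],[0,0,0],[0,0,0],[0,0,0],[0,0,0],[0,0,0]]}}

```text
time_s: 12.53
ee_pos: [387.7, 317.7, 25.8]
ee_rot: [179.9, -0.0, 106.2]
force: [-0.6, -0.8, 0.1]
gripper_width: 1.003
finger_force: 0.0
```

>>> {"op": "drive_tool", "data": {"translation": [[0,0,0],[0,0,0],[0,0,0],[0,0,0],[0,0,0],[0,0,0],[0,0,0],[0,0,0],[0,0,0],[0,0,0]], "rotation": [[0,0,0],[0,0,0],[0,0,0],[0,0,0],[0,0,0],[0,0,0],[0,0,0],[0,0,0],[0,0,0],[0,0,0]], "hand": 1, "newtons": 35}}

```text
time_s: 13.37
ee_pos: [386.8, 317.9, 25.4]
ee_rot: [179.9, -0.0, 106.2]
force: [-0.9, -0.3, 4.9]
gripper_width: 0.295
finger_force: 34.3
```

>>> {"op": "drive_tool", "data": {"translation": [[0,0,0.08],[0,0,0.18],[0,0,0.26],[0.1,-0.05,0.26],[0.23,-0.11,0.26],[0.36,-0.17,0.26],[0.5,-0.24,0.26],[0.64,-0.305,0.26],[0.78,-0.37,0.26],[0.89,-0.42,0.26],[0.953,-0.454,0.26],[0.953,-0.454,0.26]], "rotation": [[0,0,0],[0,0,0],[0,0,0],[0,0,0],[0,0,0],[0,0,0],[0,0,0],[0,0,0],[0,0,0],[0,0,0],[0,0,0],[0,0,0]]}}

```text
time_s: 14.37
ee_pos: [627.7, 201.2, 87.8]
ee_rot: [-180.0, 0.1, 106.0]
force: [0.3, -0.8, -0.5]
gripper_width: 0.293
finger_force: 34.5
```

>>> {"op": "drive_tool", "data": {"translation": [[0,0,0],[0,0,-0.06],[0,0,-0.13],[0,0,-0.18],[0,0,-0.22],[0,0,-0.238],[0,0,-0.246],[0,0,-0.246],[0,0,-0.246],[0,0,-0.246]], "rotation": [[0,0,0],[0,0,0],[0,0,0],[0,0,0],[0,0,0],[0,0,0],[0,0,0],[0,0,0],[0,0,0],[0,0,0]]}}

```text
time_s: 15.2
ee_pos: [624.9, 204.4, 28.6]
ee_rot: [180.0, 0.0, 106.2]
force: [-0.0, 0.3, -0.3]
gripper_width: 0.29
finger_force: 34.5
```

Run:
```python
from h import *
im=snap('side','s2f.png'); cv2.imwrite('pics/s2.png',cv2.resize(im[170:290,180:330,::-1],None,fx=4,fy=4,interpolation=2))
```

```text
(no output)
```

View pics/s2.png

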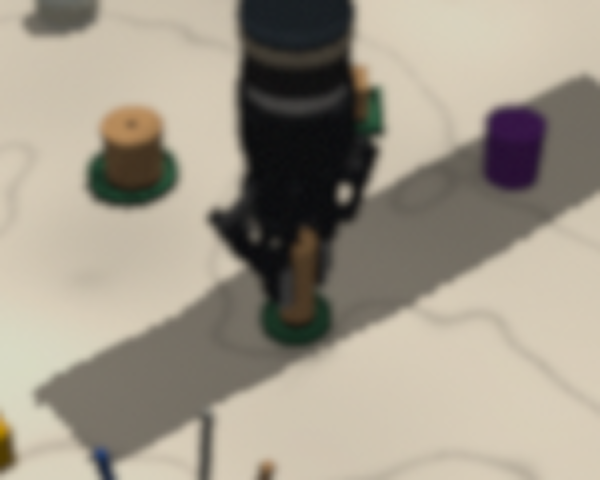

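The slim heel is over its tray at (297,318), leaning very slightly in the grip. I'll lower it until it touches, then release.

>>> {"op": "drive_tool", "data": {"translation": [[0,0,-0.003],[0,0,-0.006],[0,0,-0.006],[0,0,-0.006],[0,0,-0.006]], "rotation": [[0,0,0],[0,0,0],[0,0,0],[0,0,0],[0,0,0]]}}

```text
time_s: 15.67
ee_pos: [625.0, 204.3, 28.5]
ee_rot: [179.9, -0.0, 106.2]
force: [-2.8, 0.2, 5.3]
gripper_width: 0.296
finger_force: 35.0
```

>>> {"op": "drive_tool", "data": {"translation": [[0,0,0],[0,0,0],[0,0,0],[0,0,0],[0,0,0],[0,0,0],[0,0,0],[0,0,0]], "rotation": [[0,0,0],[0,0,0],[0,0,0],[0,0,0],[0,0,0],[0,0,0],[0,0,0],[0,0,0]], "hand": 0}}

```text
time_s: 16.33
ee_pos: [624.7, 204.2, 26.7]
ee_rot: [-180.0, -0.0, 106.2]
force: [0.3, 0.5, 0.4]
gripper_width: 1.002
finger_force: 0.0
```

>>> {"op": "drive_tool", "data": {"translation": [[0,0,0.05],[0,0,0.12],[0,0,0.22],[0,0,0.36],[0,0,0.5],[0,0,0.56],[-0.1,-0.1,0.56],[-0.2,-0.22,0.56],[-0.3,-0.35,0.56],[-0.4,-0.48,0.56],[-0.5,-0.6,0.56],[-0.5,-0.6,0.56]], "rotation": [[0,0,0],[0,0,0],[0,0,0],[0,0,0],[0,0,0],[0,0,0],[0,0,0],[0,0,0],[0,0,0],[0,0,0],[0,0,0],[0,0,0]]}}

```text
time_s: 17.33
ee_pos: [494.5, 50.3, 166.7]
ee_rot: [-179.7, 0.1, 105.9]
force: [0.5, 0.1, -1.1]
gripper_width: 1.003
finger_force: 0.0
```

>>> {"op": "drive_tool", "data": {"translation": [[-0.02,-0.1,0],[-0.05,-0.2,0],[-0.08,-0.3,0],[-0.11,-0.4,0],[-0.14,-0.5,0],[-0.17,-0.6,0],[-0.2,-0.7,0],[-0.2,-0.7,0]], "rotation": [[0,0,0.035],[0,0,0.07],[0,0,0.105],[0,0,0.14],[0,0,0.175],[0,0,0.21],[0,0,0.245],[0,0,0.27]]}}

```text
time_s: 18.0
ee_pos: [449.4, -124.5, 168.2]
ee_rot: [-179.9, 0.1, 154.8]
force: [0.1, 0.1, -0.7]
gripper_width: 1.001
finger_force: 0.0
```

>>> {"op": "drive_tool", "data": {"translation": [[-0.03,-0.1,0],[-0.07,-0.2,0],[-0.11,-0.3,0],[-0.15,-0.42,0],[-0.18,-0.54,0],[-0.22,-0.64,0],[-0.247,-0.711,0],[-0.247,-0.711,0],[-0.247,-0.711,0],[-0.247,-0.711,0]], "rotation": [[0,0,0.035],[0,0,0.07],[0,0,0.105],[0,0,0.14],[0,0,0.175],[0,0,0.21],[0,0,0.245],[0,0,0.27],[0,0,0.27],[0,0,0.27]]}}

```text
time_s: 18.83
ee_pos: [388.3, -298.8, 167.7]
ee_rot: [-180.0, 0.0, -156.7]
force: [-0.3, -1.1, 0.5]
gripper_width: 1.003
finger_force: 0.0
```

>>> {"op": "drive_tool", "data": {"translation": [[0,0,-0.1],[0,0,-0.22],[0,0,-0.34],[0,0,-0.45],[0,0,-0.53],[0,0,-0.57],[0,0,-0.586],[0,0,-0.586],[0,0,-0.586]], "rotation": [[0,0,0],[0,0,0],[0,0,0],[0,0,0],[0,0,0],[0,0,0],[0,0,0],[0,0,0],[0,0,0]]}}

```text
time_s: 19.58
ee_pos: [389.0, -299.1, 21.8]
ee_rot: [-179.9, 0.1, -156.6]
force: [0.1, 0.1, 0.4]
gripper_width: 1.001
finger_force: 0.0
```

>>> {"op": "drive_tool", "data": {"translation": [[0,0,0],[0,0,0],[0,0,0],[0,0,0],[0,0,0],[0,0,0],[0,0,0],[0,0,0],[0,0,0]], "rotation": [[0,0,0],[0,0,0],[0,0,0],[0,0,0],[0,0,0],[0,0,0],[0,0,0],[0,0,0],[0,0,0]], "hand": 1, "newtons": 70}}

```text
time_s: 20.33
ee_pos: [389.0, -299.7, 21.9]
ee_rot: [-179.8, 0.1, -156.6]
force: [0.7, -0.8, 5.2]
gripper_width: 0.556
finger_force: 73.4
```

>>> {"op": "drive_tool", "data": {"translation": [[0,0,0.08],[0,0,0.18],[0,0,0.26],[0.06,-0.05,0.26],[0.14,-0.12,0.26],[0.23,-0.2,0.26],[0.32,-0.28,0.26],[0.41,-0.36,0.26],[0.5,-0.44,0.26],[0.57,-0.5,0.26],[0.608,-0.533,0.26],[0.608,-0.533,0.26]], "rotation": [[0,0,0],[0,0,0],[0,0,-0.03],[0,0,-0.065],[0,0,-0.1],[0,0,-0.135],[0,0,-0.17],[0,0,-0.205],[0,0,-0.24],[0,0,-0.27],[0,0,-0.296],[0,0,-0.296]]}}

```text
time_s: 21.33
ee_pos: [541.0, -433.1, 83.1]
ee_rot: [180.0, -0.0, 150.0]
force: [0.1, 0.9, -1.9]
gripper_width: 0.555
finger_force: 72.9
```

>>> {"op": "drive_tool", "data": {"translation": [[0,0,0],[0,0,0],[0,0,-0.06],[0,0,-0.13],[0,0,-0.18],[0,0,-0.21],[0,0,-0.22],[0,0,-0.22],[0,0,-0.22]], "rotation": [[0,0,0],[0,0,0],[0,0,0],[0,0,0],[0,0,0],[0,0,0],[0,0,0],[0,0,0],[0,0,0]]}}

```text
time_s: 22.08
ee_pos: [540.1, -431.9, 31.0]
ee_rot: [-180.0, 0.0, 150.1]
force: [1.0, -0.0, -0.6]
gripper_width: 0.55
finger_force: 72.9
```

Run:
```python
from h import *
im=snap('side','s3f.png'); a=cv2.resize(im[90:210,150:300,::-1],None,fx=4,fy=4,interpolation=2)
cv2.imwrite('pics/s3.png',a)
```

```text
(no output)
```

View pics/s3.png

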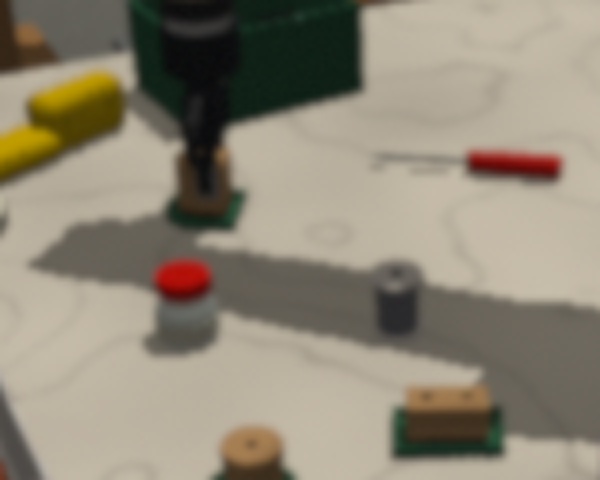

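The side crop shows the D heel over its tray at (205,190). I'll lower it and release.

>>> {"op": "drive_tool", "data": {"translation": [[0,0,-0.01],[0,0,-0.02],[0,0,-0.028],[0,0,-0.028],[0,0,-0.028],[0,0,-0.028]], "rotation": [[0,0,0],[0,0,0],[0,0,0],[0,0,0],[0,0,0],[0,0,0]]}}

```text
time_s: 22.63
ee_pos: [540.7, -432.5, 24.9]
ee_rot: [-180.0, 0.1, 150.1]
force: [0.1, 0.4, 4.9]
gripper_width: 0.55
finger_force: 73.2
```

>>> {"op": "drive_tool", "data": {"translation": [[0,0,0],[0,0,0],[0,0,0],[0,0,0],[0,0,0],[0,0,0],[0,0,0]], "rotation": [[0,0,0],[0,0,0],[0,0,0],[0,0,0],[0,0,0],[0,0,0],[0,0,0]], "hand": 0}}

```text
time_s: 23.22
ee_pos: [539.8, -431.7, 23.0]
ee_rot: [180.0, -0.0, 150.1]
force: [-0.5, -0.9, -0.3]
gripper_width: 1.002
finger_force: 0.0
```

>>> {"op": "drive_tool", "data": {"translation": [[0,0,0.05],[0,0,0.12],[0,0,0.25],[0,0,0.4],[0,0,0.55],[-0.1,0.05,0.6],[-0.25,0.08,0.6],[-0.4,0.12,0.6],[-0.55,0.16,0.6],[-0.7,0.2,0.6],[-0.7,0.2,0.6],[-0.7,0.2,0.6]], "rotation": [[0,0,0],[0,0,0],[0,0,0],[0,0,0],[0,0,0],[0,0,0],[0,0,0],[0,0,0],[0,0,0],[0,0,0],[0,0,0],[0,0,0]]}}

```text
time_s: 24.22
ee_pos: [363.2, -381.0, 174.0]
ee_rot: [180.0, 0.0, 150.0]
force: [0.6, 0.3, 0.1]
gripper_width: 0.997
finger_force: 0.0
```

Run:
```python
from h import *
im=snap('top','t3f.png')[...,::-1]; s=snap('side','s4f.png')[...,::-1]
cv2.imwrite('pics/t3.png',cv2.resize(im[120:270,165:425],None,fx=3,fy=3,interpolation=2))
cv2.imwrite('pics/s4.png',cv2.resize(s[120:270,170:330],None,fx=4,fy=4,interpolation=2))
```

```text
(no output)
```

View pics/t3.png

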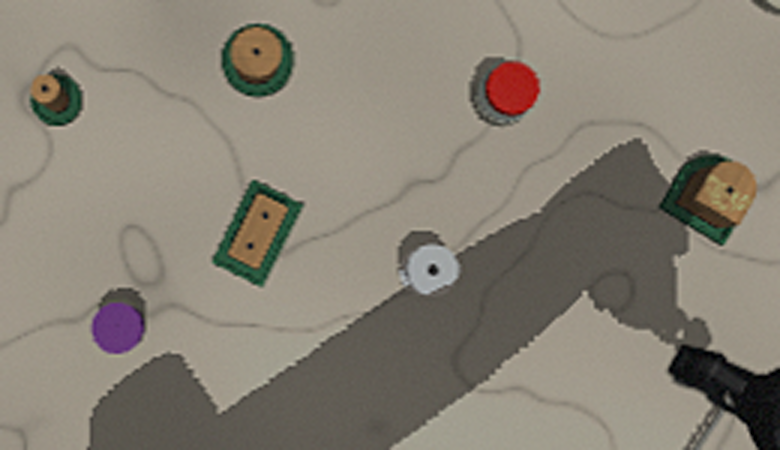

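View pics/s4.png

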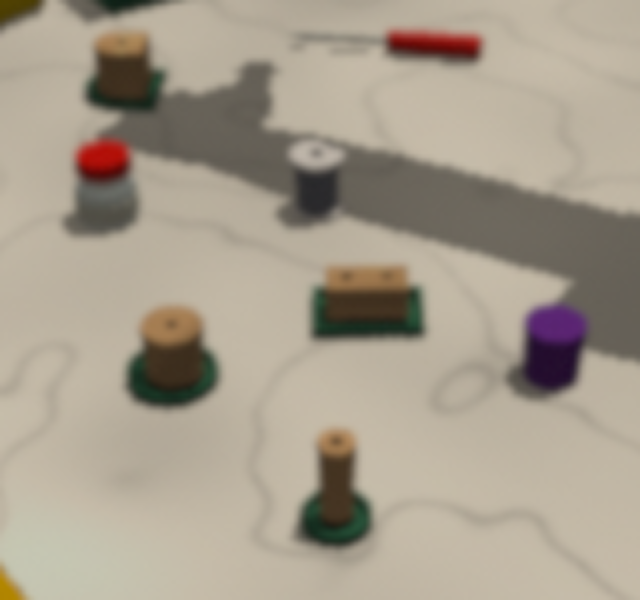

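All four heels are standing in their trays. The holes in the top crop are at slim (44,89), round (256,51), oblong (257,230) and D (730,190), so I'll check those numerically.

Run:
```python
from h import *
for n,p,z,t in(('slim',(44,89),73,(625.4,204.2)),('round',(256,51),53,(669.5,9.5)),('obl',(257.5,230),41,(500,4.5)),('dee hole(x~24)',(730,190),58,(547.5,-435.7)),('spool',(433,270),58,(468.6,-155.7)),('jar',(512,88),65,(637.5,-228.3))):
    q=onz('top',(165+(p[0]+.5)/3-.5,120+(p[1]+.5)/3-.5),z)[:2]; print(n,q.round(1),(q-t).round(1))
```

```text
slim [624.7 204.3] [-0.7  0.1]
round [669.  10.] [-0.5  0.5]
obl [501.    4.6] [1.  0.1]
dee hole(x~24) [ 547.7 -437. ] [ 0.2 -1.3]
spool [ 466.8 -158.5] [-1.8 -2.8]
jar [ 637.5 -229.3] [ 0. -1.]
```

All four are within 2 mm, so I'm handing the job in.

```bash
python3 -c "
from workcell import r
print(r.job_done())"
```

```text
the job is handed in; nothing more can be done
None
```

The job is handed in: all four heels stand in their own trays, measured within about 2 mm of where they belong, the D heel's flat face is to the flat end, and the spool and jar are where they started (no verdict came back).

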